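# Hang the name plaque on the rail and slide it until it drops into the notch

## Task

Take the wooden name plaque off its stand and hook it over the iron rail, near the end beside the stand, then let go. Without touching the grip on its top again, push it along the rail by its side edge and feel for the place where its hook drops down into the long notch in the top of the bar; stop gently there, without ramming it against the end of the notch. Leave the plaque hanging straight in the notch and do not disturb the cup, boxes or fox.

Things in the scene. Friction and masses are not known exactly. Their poses are not given: they have to be found in the camera images.
- hanger: Name plaque: upright pale board with an iron J-hook behind its top, 0.4 kg. Origin: middle of the underside of the hook's top, where the rail seats; z up, -x out of the front. Board x -23..-11, y -65..65, z -130..6 mm. Hook 70 wide, open below, inside x -11..11 (board's back to tail); tail 4 thick, down to z -63, its last 14 flaring 8 outward. Starts on the stand's post.
- grip: The wooden grip block fixed on top of the hanger's hook: 16 (x) x 36 (y) x 40 tall, origin in the middle of its underside, 6 mm above the hanger's origin; same axes. Take the plaque by it from above.
- stand: Fixed stand: base 110 x 150 x 15 and a flat-topped post 17 (x) x 50 (y), top at 165 mm. Origin: centre of its underside. The hanger starts hooked over the post, both facing -x; lift it more than 65 mm to clear.
- rail: Fixed frame: round iron bar along y, 16 thick, top 200 mm up, between posts 14 (x) x 16 (y) at y -220, +220, tops 208. Origin: on the table under the middle. -x faces the robot (the board's side; hook tail on +x). The -y end is beside the stand. Somewhere in y 0..160 the bar has a notch 80 long and 6 deep in its top (floor at 194 mm), steep at its +y end: its centre, y 40 to 120, is not measured.
- teacup: White ceramic teacup with a gold rim, 72 across, 70 tall, on the table; origin under its centre. Leave alone.
- piece_container: Pale wooden shogi piece box with a lid, 106 x 81 x 64 tall, on the table; origin under its centre. Leave alone.
- incense_box: Round brass incense box, 76 across, 58 tall, on the small tansu (top at 110 mm) behind the rail; origin under its centre. Leave alone.
- fox: White ceramic fox figurine, about 70 x 50 x 104 tall, on the tansu; origin under its centre. Leave alone.
Things that resemble listed ones, but are neither listed nor needed, are in the scene too. What is shaped like the hanger but red or yellow is not meant.

How it is judged (in metres and radians):
On the way, in this order (a step that is already met when the one before it is completed fails the run):
1. the plaque hangs on the bar in the half beside the stand, let go (x of hanger in the frame of rail between -0.01 and 0.01 m and angle between hanger's own z axis and vertical below 0.2 rad and z of hanger in the frame of rail between 0.1975 and 0.204 m and y of hanger in the frame of rail between -0.2 and -0.05 m and linear speed of hanger below 0.02 m/s and contact force between the fingers and hanger below 0.1 N), for 0.3 s.
2. pushed along, the plaque's hook has dropped into the notch (x of hanger in the frame of rail between -0.01 and 0.01 m and angle between hanger's own z axis and vertical below 0.2 rad and z of hanger in the frame of rail between 0.191 and 0.1962 m and y of hanger in the frame of rail between 0.02 and 0.14 m), for 0.1 s.
At the end, for the whole second after the job is handed in: The plaque hangs released and at rest with its hook down in the notch of the bar (hanger's origin 191 to 196 mm above the table, over the bar, in the rail's y 20 to 140 mm), tilted less than 0.2 rad and along the bar within 0.12 rad; cup, boxes and fox are upright within 20 mm of where they were (all of step 2 and angle between the y axis of hanger and the y axis of rail, either way round below 0.12 rad and linear speed of hanger below 0.02 m/s and contact force between the fingers and hanger below 0.1 N and distance of each of teacup, incense_box, piece_container, fox from where it was at the start of the episode below 0.02 m and angle between each of teacup, incense_box, piece_container, fox's own z axis and vertical below 0.2 rad); the robot touches nothing.
It fails at once if the plaque is pushed with over 25 N (x of hanger in the frame of rail between -0.01 and 0.01 m and angle between hanger's own z axis and vertical below 0.2 rad and z of hanger in the frame of rail between 0.185 and 0.21 m and contact force between the fingers and hanger above 25 N and contact force between the fingers and grip below 0.5 N).
It fails at once if the fingers touch the grip while the plaque hangs on the rail nearer the notch than the half beside the stand (y over -40 mm) (x of hanger in the frame of rail between -0.01 and 0.01 m and angle between hanger's own z axis and vertical below 0.2 rad and z of hanger in the frame of rail between 0.185 and 0.204 m and y of hanger in the frame of rail between -0.04 and 0.2 m and contact force between the fingers and grip above 0.5 N).
It fails at once if a bystander is moved 20 mm or tipped (distance of any of teacup, incense_box, piece_container, fox from where it was at the start of the episode above 0.02 m or angle between any of teacup, incense_box, piece_container, fox's own z axis and vertical above 0.2 rad).
It also fails if it takes over 72 s, if anything falls off the work surface, if the arm or the gripper's body presses on something with over 40 N, if the wrist force passes 120 N, or if a joint passes its speed limit or range.

## Robot

A 7-joint arm with a two-finger parallel gripper is mounted at the origin on the work surface. World frame = base frame: x ahead of the robot, y to its left, z up, the work surface at z = 0. Lengths are in mm, angles in rad, forces in N, time in s.
With the tool pointing down it reaches from about 400 to 875 mm from the base axis. Payload 4.4 kg.
Tool frame: the origin (TCP) lies at the very end of the fingers, on their centre line; the grasp point (between the pads) lies 19 mm behind it; z points along the fingers, y is the line along which they close (so a half turn about z gives the same grasp; the last joint's range is limited). The gripper opens to 85 mm and grips with 20 to 120 N. Pads are 22 mm wide; open, the fingers measure 114 mm over their backs; the gripper's body (76 mm by 85 mm) begins 54 mm behind the grasp point. The pads swing forward as they close: fully open they stand 13 mm farther back than shut.
Start: joints at [1.051, 0.628, 0.038, 1.517, -0.027, 0.996, -0.02], TCP at [284.978, -584.213, 231.313] pointing down, gripper open.
Joint ranges: [-3.06, 3.06], [-0.37, 2.12], [-1.25, 1.32], [0.18, 2.47], [-1.1, 4.24], [0.23, 1.98], [-2.94, 2.94]. Speed limits (rad/s): [2.57, 2.57, 3.14, 3.14, 3.14, 3.14, 3.14].

## Interface

Orientations are given as [roll, pitch, yaw] about the fixed x, y, z axes, in that order (R = Rz(yaw) Ry(pitch) Rx(roll)).
In Python, from cell import status, get_image, ctrl, models gives the robot as it stands.
- The arm moves only by the shell command python3 -m handwheel 'ROWS' [OPENING]. ROWS is JSON, a list of rows, each an object with "delta_pos": the shift along the world's x, y, z in cm, a list of three; "yaw": the turn about the world's z in rad. A call has 1 to 10 rows; each row shifts and turns the commanded pose from where the row before left it; what a row does not reach is not made up. A row lasts 1/12 s, in which the tool goes at most 41.7 mm and 7.16 degrees, less where a joint would pass 70% of its speed; a pose out of reach is approached as far as the arm can. A call is refused whole if a number of a shift passes 4.17 or a number of a turn 0.125, either way. A call with a gripper value outside its range is refused whole. OPENING is the opening, from -1 (shut) to 1 (fully open), set as the call begins (- or left out, the last holds). The fingers move at their own pace and stop on an object; the grip force is fixed at half the most. Time passes only in rows, so rows that do not move let the fingers close. It gives the time, the measured TCP pose, the force, the opening and the grip force at its end, in the units of the state.
- status.read_state(): the state, without advancing time (a new reading comes with each control period).
- get_image(name): name is "scene" or "top"; returns a dict with "color" (400x640x3 uint8, red, green, blue), "z_map" (400x640 float32, mm along the optical axis (not along the pixel's ray), 0 where there is no reading), "fx", "fy", "cx", "cy" (pixels), "position" and "rotation" of the camera in the world. Camera axes: x right, y up, looking along -z (the intrinsics and any distortion apply to the point x, -y, -z); pixel columns grow to the right and rows downward; lengths in mm; the calibration is good to about 2 mm. A picture is of the moment at which its call begins.
- ctrl.finish_job(): hands the job in; it is judged then, once.
Trained networks look in a picture, given as the dict that the camera call returned (one of the last four; its "shot" number tells which), for a name from the list of things; names that differ only in an ending like _2 or _b are one class to them, and where a whole thing is asked for, a point or a joint stands for the part that bears it (a point fixed in the world has none). Each returns a list of dicts, best first, with "score" (0 to 1); they miss things now and then, are a little off and sometimes report something else, mostly with a low value. They report only what shows in the picture. A call takes as long as a camera call. They do not tell look-alikes from the thing itself.
- models.boxes_of(picture, name): "rect" ([left, top, right, bottom] in pixels, round what is visible of it).
The state is a dict: "clock": time; "qpos": joint angles; "qd": joint speeds; "tau": joint torques, N m; "eef_pos": TCP position; "tool_rot": TCP orientation; "force": force on the tool from outside, world axes, zero at the start; "torque": the same for the moment, N m; "width": finger opening in mm; "gripper_force": force on a finger pad.
Only numpy, scipy, OpenCV 4.12 (cv2) and the standard library are available. Lean on these libraries where they do the work, as an engineer would, in place of code of your own. Each camera call takes 0.05 s, during which the arm holds its last target. There are 200 camera calls.

## Working session

There is one attempt and no reset: what is moved stays moved. The work goes in short steps, Python scripts to look and compute and a shell command to move; the robot and the scene stay as the last step left them, time stands still between calls to the robot, and variables do not carry over. Pictures are saved under pics/ and viewed, at most 10 in all, crops included, and the job is handed in when it is done.

```bash
mkdir -p pics; ls; cat > h.py <<'E'
import numpy as np,cv2
from cell import status,get_image,ctrl,models
def world(p,u=None,v=None):
    z=p["z_map"]
    if u is None: v,u=np.mgrid[0:z.shape[0],0:z.shape[1]]
    d=z[v,u]; R=np.array(p["rotation"]); 
    c=np.stack([(u-p["cx"])/p["fx"]*d,-(v-p["cy"])/p["fy"]*d,-d],-1)
    return c@R.T+np.array(p["position"])
E
python3 - <<'E'
from h import *
s=status.read_state();print(s)
for n in("scene","top"):
    p=get_image(n);cv2.imwrite(f"pics/{n}0.png",p["color"][:,:,::-1])
    print(n,{k:v for k,v in p.items() if k not in("color","z_map")})
    for m in("hanger","grip","stand","rail","teacup","piece_container","incense_box","fox"):
        print(m,[(np.round(d["rect"]).astype(int).tolist(),round(d["score"],2)) for d in models.boxes_of(p,m)])
E
```

```text
pics
{'clock': 0.0, 'qpos': array([ 1.05121166,  0.62933029,  0.03847619,  1.51835456, -0.02702785,
        0.99630781, -0.02002131]), 'qd': array([ 0.00020549, -0.00025875, -0.00024558, -0.00052119, -0.00031172,
       -0.00144755,  0.00071193]), 'tau': array([ 4.07415009e-04, -5.63398719e+01,  1.22654155e+00, -1.93448961e+01,
        1.11022656e-02,  1.04800297e-02,  3.25754195e-05]), 'eef_pos': array([ 284.68489013, -583.65219401,  230.40427578]), 'tool_rot': array([-3.13971163e+00,  2.06391699e-05,  4.53720828e-01]), 'force': array([-0.03421866,  0.0648468 ,  1.15087051]), 'torque': array([ 0.03005441, -0.01214351, -0.01936623]), 'gripper_force': 0.0, 'width': 85.3291826062757}
scene {'fx': 472.2212916136551, 'fy': 472.2212916136551, 'cx': 324.36712756081823, 'cy': 199.4362989845257, 'position': array([1774.43779365, -159.27192501,  957.76757477]), 'rotation': array([ 0.98189336, -0.00596712,  1.53333939]), 'shot': 1}
hanger [([171, 193, 220, 236], 0.73), ([243, 176, 286, 224], 0.59), ([243, 173, 292, 194], 0.52)]
grip [([238, 274, 254, 286], 0.74), ([286, 186, 292, 188], 0.59), 
[... 242 characters left out ...]
'fx': 489.4086849026008, 'fy': 489.4086849026008, 'cx': 327.46967588658845, 'cy': 198.76509682394345, 'position': array([ 409.67331832, -128.54771136, 1650.8514284 ]), 'rotation': array([ 0.08826731,  0.00915054, -1.58184087]), 'shot': 2}
hanger [([438, 194, 476, 246], 0.97), ([366, 196, 406, 223], 0.67), ([389, 116, 442, 160], 0.66), ([360, 250, 421, 298], 0.56), ([185, 178, 338, 222], 0.35)]
grip [([360, 273, 375, 286], 0.71), ([384, 193, 392, 203], 0.56), ([449, 194, 462, 205], 0.51)]
stand [([358, 188, 406, 228], 0.94)]
rail [([187, 180, 337, 223], 0.63)]
teacup [([267, 236, 289, 258], 0.67)]
piece_container [([181, 244, 210, 279], 0.75)]
incense_box []
fox [([264, 114, 284, 139], 0.84)]
```

View pics/scene0.png

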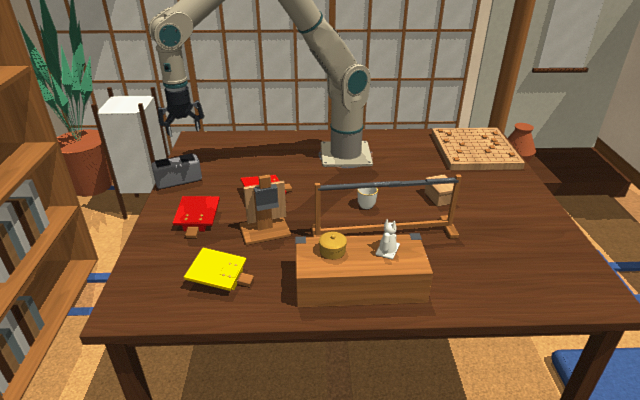

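View pics/top0.png

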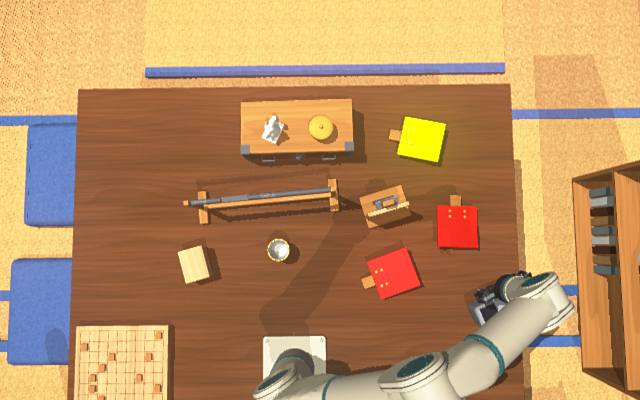

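The thing wanted is the pale plaque on the stand: scene (265,205), top (385,207). Look-alikes: red at scene (262,185) and (197,212), yellow at (217,268). In the top view the reds are at (393,273) and (457,227) and the yellow at (422,139). I'll measure and check a close crop.

```bash
cat > h.py <<'E'
import numpy as np,cv2
from scipy.spatial.transform import Rotation as Ro
from cell import status,get_image,ctrl,models
def world(p):
    z=p["z_map"]; v,u=np.mgrid[0:z.shape[0],0:z.shape[1]]
    c=np.stack([(u-p["cx"])/p["fx"]*z,-(v-p["cy"])/p["fy"]*z,-z],-1)
    return Ro.from_euler("xyz",p["rotation"]).apply(c.reshape(-1,3)).reshape(c.shape)+np.array(p["position"])
E
python3 - <<'E'
from h import *
ps={n:get_image(n) for n in("scene","top")}
t=ps["top"];W=world(t)
a=np.hstack([cv2.resize(ps["scene"]["color"][165:250,225:325],(400,340),interpolation=cv2.INTER_CUBIC),cv2.resize(t["color"][180:235,340:405],(400,340),interpolation=cv2.INTER_CUBIC)])
cv2.imwrite("pics/crop1.png",a[:,:,::-1])
print("table",np.median(W[300:320,200:250,2]))
# rail: top view
R=W[175:230,180:345].reshape(-1,3);m=(R[:,2]>185)&(R[:,2]<212);P=R[m]
print(len(P),P.min(0),P.max(0))
c=P.mean(0)[:2];d=np.linalg.svd(P[:,:2]-c,full_matrices=False)[2][0];
if d[1]<0:d=-d
s=(P[:,:2]-c)@d;n=(P[:,:2]-c)@np.array([d[1],-d[0]])
print("c",c,"d",d,"yaw",np.arctan2(-d[0],d[1]),"s",s.min(),s.max(),"n",np.percentile(n,[2,50,98]))
for k in range(int(s.min()//10),int(s.max()//10)+1):
    q=(s//10==k);
    if q.sum(): print(k*10+5,q.sum(),np.round(np.percentile(P[q,2],[50,90]),1),np.round(n[q].mean(),1),end="; ")
print()
S=W[180:235,345:415].reshape(-1,3)
for lo,hi in((200,225),(163,177),(8,22)):
    Q=S[(S[:,2]>lo)&(S[:,2]<hi)]
    r=cv2.minAreaRect(Q[:,:2].astype(np.float32));print(lo,len(Q),Q.mean(0),r,np.percentile(Q[:,2],[10,50,90]))
W2=world(ps["scene"])[165:250,225:300].reshape(-1,3)
for lo,hi in((190,225),(160,180)):
    Q=W2[(W2[:,2]>lo)&(W2[:,2]<hi)]; print("sc",lo,len(Q),Q.mean(0),cv2.minAreaRect(Q[:,:2].astype(np.float32)))
E
```

```text
table 0.35904467384295913
823 [ 524.47781128 -139.56911372  185.20073011] [576.1216675  312.40766998 211.69624685]
c [549.90699251  89.90629432] d [-0.0841957   0.99644924] yaw 0.0842954907404011 s -230.86775839529716 223.09890676377645 n [-7.39005658 -0.0765406   8.1395096 ]
-235 3 [208.1 210.7] 3.1; -225 16 [205.3 210.9] -1.6; -215 16 [199.5 209.2] -0.3; -205 19 [199.  204.2] 0.7; -195 18 [196.9 201.6] 0.1; -185 15 [198.6 202.1] -0.7; -175 19 [199.2 201.8] 0.6; -165 19 [198.9 201. ] -0.2; -155 17 [198.8 203.8] 0.1; -145 18 [199.4 201.8] 0.2; -135 18 [198.2 202.1] -0.1; -125 16 [198.9 202.2] -0.4; -115 18 [200.5 204.2] 0.4; -105 19 [199.5 202. ] -0.4; -95 17 [198.3 200.9] 0.2; -85 18 [198.6 203. ] 0.0; -75 18 [198.6 202. ] -0.3; -65 18 [198.5 202.6] 0.0; -55 19 [200.2 203. ] -0.4; -45 16 [198.  203.5] 0.4; -35 16 [198.7 203.5] -0.4; -25 19 [200.1 202.2] -0.0; -15 17 [200.2 202.7] -0.2; -5 18 [198.4 202.4] 0.2; 5 18 [199.9 203.5] 0.0; 15 18 [197.3 202.2] -0.2; 25 21 [198.  201.8] 0.3; 35 17 [195.7 199.8] -0.0; 45 16 [194.7 198. ] 0.3; 55 21 [195.7 200.2] 0.2; 65 15 [192.3 195.8] 0.1;
[... 612 characters left out ...]
593217]
163 297 [ 516.93220934 -297.04271737  170.68960559] ((521.2550048828125, -297.0270690917969), (39.3087043762207, 129.44973754882812), 15.89953327178955) [166.59806659 170.78958179 174.76980849]
8 956 [ 527.0250107  -303.52179699   14.45192808] ((525.6083374023438, -289.337890625), (230.56878662109375, 179.57861328125), 88.0821304321289) [ 9.77104513 14.49999468 18.9807927 ]
sc 190 99 [ 529.73907395 -292.26664979  203.97969866] ((528.3585815429688, -291.5144958496094), (22.348657608032227, 36.70235824584961), 20.834835052490234)
sc 160 281 [ 524.73048524 -295.52172908  169.29269312] ((525.1902465820312, -292.16668701171875), (47.51072692871094, 129.24192810058594), 17.435739517211914)
```

View pics/crop1.png

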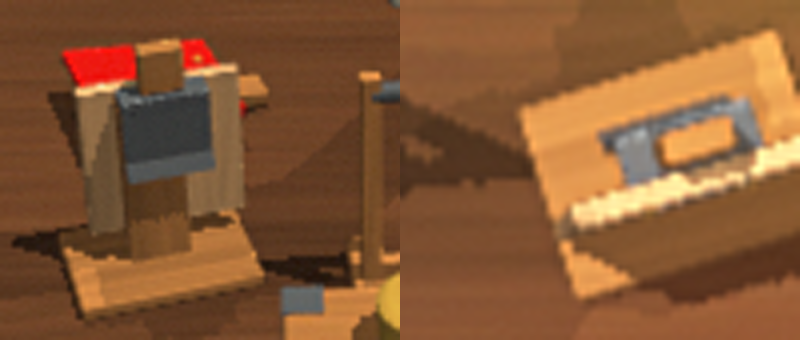

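The crop confirms the pale board with the iron hook and wooden grip on the stand; the red one lies on the table behind it. The grip is at about (525.6, -294.6), z 171..211, yaw 0.27. The rail's middle is at about (550, 87), yaw 0.084, and the depth map suggests a notch at rail y of about 35..115.

```bash
python3 -m handwheel '[{"delta_pos":[2.4,2.9,0.3],"yaw":-0.018},{"delta_pos":[2.4,2.9,0.3],"yaw":-0.018},{"delta_pos":[2.4,2.9,0.3],"yaw":-0.018},{"delta_pos":[2.4,2.9,0.3],"yaw":-0.018},{"delta_pos":[2.4,2.9,0.3],"yaw":-0.018},{"delta_pos":[2.4,2.9,0.3],"yaw":-0.018},{"delta_pos":[2.4,2.9,0.3],"yaw":-0.018},{"delta_pos":[2.4,2.9,0.3],"yaw":-0.018},{"delta_pos":[2.4,2.9,0.3],"yaw":-0.018},{"delta_pos":[2.4,2.9,0.3],"yaw":-0.02}]' 1; python3 -m handwheel '[{"delta_pos":[0,0,0],"yaw":0},{"delta_pos":[0,0,0],"yaw":0},{"delta_pos":[0,0,0],"yaw":0}]'
```

```text
clock: 1.83
eef_pos: [526.0, -292.6, 261.7]
tool_rot: [3.141, -0.0, 0.271]
force: [1.4, -0.7, 0.3]
width: 85.4
gripper_force: 0.0
clock: 2.08
eef_pos: [524.7, -294.5, 261.3]
tool_rot: [3.141, 0.001, 0.272]
force: [-0.6, 0.3, -0.8]
width: 85.2
gripper_force: 0.0
```

```bash
python3 -m handwheel '[{"delta_pos":[0.02,0,-1.7],"yaw":0},{"delta_pos":[0.02,0,-1.7],"yaw":0},{"delta_pos":[0.02,0,-1.7],"yaw":0},{"delta_pos":[0.02,0,-1.7],"yaw":0},{"delta_pos":[0,0,-1.6],"yaw":0},{"delta_pos":[0,0,0],"yaw":0},{"delta_pos":[0,0,0],"yaw":0}]'; python3 -m handwheel '[{"delta_pos":[0,0,0],"yaw":0},{"delta_pos":[0,0,0],"yaw":0},{"delta_pos":[0,0,0],"yaw":0},{"delta_pos":[0,0,0],"yaw":0},{"delta_pos":[0,0,0],"yaw":0},{"delta_pos":[0,0,0],"yaw":0},{"delta_pos":[0,0,0],"yaw":0},{"delta_pos":[0,0,0],"yaw":0}]' -1
```

```text
clock: 2.67
eef_pos: [524.2, -295.6, 176.8]
tool_rot: [-3.141, 0.002, 0.269]
force: [0.6, 1.0, 0.4]
width: 85.5
gripper_force: 0.0
clock: 3.33
eef_pos: [526.2, -294.6, 178.3]
tool_rot: [3.14, -0.001, 0.272]
force: [-1.3, 0.9, 6.6]
width: 35.3
gripper_force: 60.9
```

```bash
python3 -m handwheel '[{"delta_pos":[0,0,1],"yaw":0},{"delta_pos":[0,0,2],"yaw":0},{"delta_pos":[0,0,2],"yaw":0},{"delta_pos":[0,0,2],"yaw":0},{"delta_pos":[0,0,2],"yaw":0},{"delta_pos":[0,0,2],"yaw":0},{"delta_pos":[0,0,2],"yaw":0},{"delta_pos":[0,0,1],"yaw":0}]'; python3 -m handwheel '[{"delta_pos":[0.17,1.3,0],"yaw":0},{"delta_pos":[0.35,2.6,0],"yaw":-0.02},{"delta_pos":[0.35,2.7,0],"yaw":-0.03},{"delta_pos":[0.4,2.9,0],"yaw":-0.03},{"delta_pos":[0.4,3.0,0],"yaw":-0.03},{"delta_pos":[0.4,3.0,0],"yaw":-0.03},{"delta_pos":[0.4,3.0,0],"yaw":-0.03},{"delta_pos":[0.4,3.0,0],"yaw":-0.017},{"delta_pos":[0.4,2.7,0],"yaw":0},{"delta_pos":[0.2,2.0,0],"yaw":0}]'; python3 -m handwheel '[{"delta_pos":[0,0,0],"yaw":0},{"delta_pos":[0,0,0],"yaw":0},{"delta_pos":[0,0,0],"yaw":0},{"delta_pos":[0,0,0],"yaw":0}]'
cat > m.py <<'E'
from h import *
import sys
ps={n:get_image(n) for n in("scene","top")}
tag=sys.argv[1]; s=status.read_state(); print(s["eef_pos"],s["tool_rot"],s["force"])
if tag!="-":
    cv2.imwrite(f"pics/{tag}.png",np.hstack([cv2.resize(ps["scene"]["color"][100:240,240:400],(400,350)),cv2.resize(ps["top"]["color"][130:270,220:380],(400,350))])[:,:,::-1])
c=np.array([549.9,89.9]);d=np.array([-.0842,.99645]);n=np.array([d[1],-d[0]])
for k,p in ps.items():
    W=world(p).reshape(-1,3);C=p["color"].reshape(-1,3).astype(int)
    q=W-[*c,0]; rs=q[:,:2]@d+3; rn=q[:,:2]@n
    m=(abs(rn)<60)&(abs(rs)<220)&(W[:,2]>60)&(W[:,2]<340)
    # dark iron vs wood
    iron=m&(C[:,2]>=C[:,0]-5); wood=m&(C[:,0]>C[:,2]+20)
    for nm,mm in(("iron",iron),("wood",wood)):
        X=np.c_[rn,rs,W[:,2]][mm]
        for z0 in range(60,340,20):
            Y=X[(X[:,2]>=z0)&(X[:,2]<z0+20)]
            if len(Y)>8: print(k,nm,z0,len(Y),np.round(np.percentile(Y[:,0],[3,50,97]),1),np.round(np.percentile(Y[:,1],[3,50,97]),1))
E
python3 m.py place1
```

```text
clock: 4.0
eef_pos: [526.1, -294.2, 319.4]
tool_rot: [3.14, -0.002, 0.272]
force: [0.8, -0.3, -3.5]
width: 35.3
gripper_force: 61.1
clock: 4.83
eef_pos: [559.3, -27.1, 315.5]
tool_rot: [-3.139, 0.003, 0.089]
force: [0.8, 1.1, -4.5]
width: 35.2
gripper_force: 61.1
clock: 5.17
eef_pos: [559.7, -33.1, 316.6]
tool_rot: [3.141, 0.002, 0.083]
force: [-0.3, -0.2, -5.0]
width: 35.4
gripper_force: 61.3
[560.04740802 -33.2968318  316.93183251] [3.14123200e+00 8.56230743e-04 8.28321234e-02] [ 0.34397899  0.4478486  -4.28940249]
scene iron 180 468 [-5.2  4.9 10.6] [-198.6   11.5  202. ]
scene iron 200 114 [-1.9  3.5 10.5] [-194.3  -43.6  203.7]
scene iron 240 128 [ 8.5 14.  22.2] [-149.5 -120.   -88.1]
scene iron 260 136 [ 7.3 12.2 16.7] [-149.9 -117.7  -87.6]
scene iron 280 124 [ 6.9 12.  16.4] [-150.1 -121.   -88.7]
scene iron 300 131 [-6.2 10.6 16.2] [-151.  -121.7  -87.3]
scene iron 320 35 [-3.9  7.6 13.7] [-149.2 -139.6  -92.4]
scene wood 60 29 [-2.3  3.8  8.3] [-217.3 -210.4  219.1]
scene wood 80 38 [-3.6  3.7  9.2] [-217.3  212.   219.4]
scene wood 100 30 [-5.6  3.8  9.8] [-217.5  213.4  
[... 439 characters left out ...]
 260 109 [-18.6 -14.   -8.8] [-181.8 -154.8  -55.8]
scene wood 280 112 [-19.8 -14.1  -7.2] [-182.3 -155.4  -56. ]
scene wood 300 148 [-23.6 -13.8   9. ] [-180.9 -125.1  -57.2]
scene wood 320 72 [ 0.3  5.9 10.8] [-133.7 -118.7 -102.9]
top iron 180 194 [-6.  -1.4  4.4] [-200.8   87.9  202.5]
top iron 200 66 [-5.4 -0.3  3.3] [-203.7  140.8  199.7]
top wood 180 93 [-24.1  -3.4   8.5] [-212.    54.3  211.2]
top wood 200 54 [-24.3   0.5   7.1] [-218.4 -142.8  219.8]
top wood 220 10 [-24.3 -24.1 -23.5] [-179.9 -167.7 -140.9]
top wood 240 13 [-24.2 -23.8 -23.4] [-183.1 -163.7 -141.8]
top wood 280 13 [-25.7 -24.  -23.4] [-181.1 -165.7 -142.5]
top wood 300 81 [-24.4 -18.  -11.8] [-185.6 -161.7 -141.5]
```

View pics/place1.png

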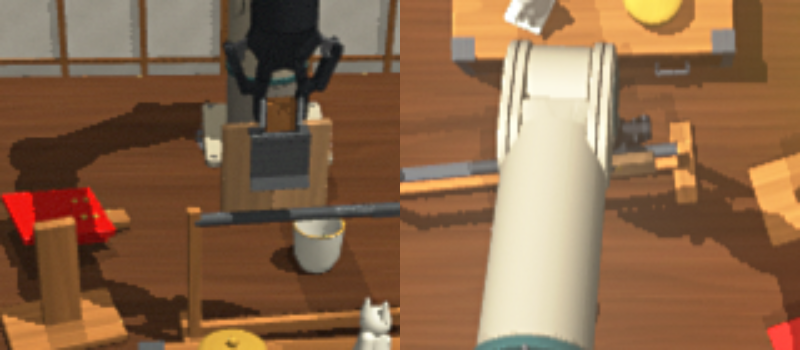

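The picture shows the plaque hanging in the gripper over the -y end of the bar (scene crop ~(275,165)), with the hook square over the rail. Relative to the rail's posts, its cross offset is under 1 mm. Lowering.

```bash
python3 -m handwheel '[{"delta_pos":[0,0,-1.4],"yaw":0},{"delta_pos":[0,0,-1.7],"yaw":0},{"delta_pos":[0,0,-1.7],"yaw":0},{"delta_pos":[0,0,-1.7],"yaw":0},{"delta_pos":[0,0,-1.5],"yaw":0},{"delta_pos":[0,0,-1],"yaw":0},{"delta_pos":[0,0,-0.4],"yaw":0},{"delta_pos":[0,0,0],"yaw":0},{"delta_pos":[0,0,0],"yaw":0}]'; python3 -m handwheel '[{"delta_pos":[0,0,-0.3],"yaw":0},{"delta_pos":[0,0,-0.2],"yaw":0},{"delta_pos":[0,0,-0.1],"yaw":0},{"delta_pos":[0,0,-0.1],"yaw":0},{"delta_pos":[0,0,0],"yaw":0},{"delta_pos":[0,0,0],"yaw":0}]'
```

```text
clock: 6.02
eef_pos: [561.0, -32.5, 223.8]
tool_rot: [3.141, -0.001, 0.084]
force: [-0.0, -0.2, -3.9]
width: 35.2
gripper_force: 61.2
clock: 6.52
eef_pos: [560.5, -32.2, 216.4]
tool_rot: [3.142, -0.0, 0.085]
force: [0.3, -0.2, -4.8]
width: 35.5
gripper_force: 61.3
```

```bash
python3 -m handwheel '[{"delta_pos":[0,0,-0.1],"yaw":0},{"delta_pos":[0,0,-0.1],"yaw":0},{"delta_pos":[0,0,0],"yaw":0},{"delta_pos":[0,0,0],"yaw":0}]';python3 -m handwheel '[{"delta_pos":[0,0,-0.1],"yaw":0},{"delta_pos":[0,0,0],"yaw":0},{"delta_pos":[0,0,0],"yaw":0}]'
```

```text
clock: 6.85
eef_pos: [560.4, -32.2, 214.2]
tool_rot: [-3.142, 0.0, 0.085]
force: [-0.3, -0.4, -4.3]
width: 35.3
gripper_force: 61.3
clock: 7.1
eef_pos: [560.6, -32.2, 213.4]
tool_rot: [3.142, -0.0, 0.085]
force: [0.2, 0.0, -3.4]
width: 35.0
gripper_force: 61.5
```

```bash
python3 -m handwheel '[{"delta_pos":[0,0,-0.1],"yaw":0},{"delta_pos":[0,0,0],"yaw":0},{"delta_pos":[0,0,0],"yaw":0}]';python3 -m handwheel '[{"delta_pos":[0,0,-0.05],"yaw":0},{"delta_pos":[0,0,0],"yaw":0},{"delta_pos":[0,0,0],"yaw":0}]'
```

```text
clock: 7.35
eef_pos: [560.7, -32.2, 213.3]
tool_rot: [-3.142, -0.001, 0.085]
force: [-2.2, -0.2, 5.7]
width: 35.3
gripper_force: 62.4
clock: 7.6
eef_pos: [560.7, -32.2, 213.3]
tool_rot: [-3.142, -0.001, 0.085]
force: [-3.8, 0.4, 9.2]
width: 35.8
gripper_force: 63.2
```

```bash
python3 -m handwheel '[{"delta_pos":[0,0,0],"yaw":0},{"delta_pos":[0,0,0],"yaw":0},{"delta_pos":[0,0,0],"yaw":0},{"delta_pos":[0,0,0],"yaw":0},{"delta_pos":[0,0,0],"yaw":0},{"delta_pos":[0,0,0],"yaw":0}]' 1;python3 -m handwheel '[{"delta_pos":[0,0,1],"yaw":0},{"delta_pos":[0,0,1.5],"yaw":0},{"delta_pos":[0,0,1.5],"yaw":0},{"delta_pos":[0,0,1.5],"yaw":0},{"delta_pos":[0,0,1.5],"yaw":0},{"delta_pos":[0,0,0],"yaw":0},{"delta_pos":[0,0,0],"yaw":0},{"delta_pos":[0,0,0],"yaw":0},{"delta_pos":[0,0,0],"yaw":0}]'; python3 m.py place2 | grep -v "wood [16-9]"
```

```text
clock: 8.1
eef_pos: [560.5, -32.2, 211.7]
tool_rot: [3.142, 0.0, 0.085]
force: [-0.8, 0.3, -0.4]
width: 85.7
gripper_force: 0.0
clock: 8.85
eef_pos: [559.8, -32.2, 281.0]
tool_rot: [-3.141, 0.002, 0.085]
force: [-0.1, 0.4, -0.1]
width: 85.4
gripper_force: 0.0
[559.94824172 -32.19476516 280.95229635] [-3.14144188e+00  1.72553284e-03  8.47681500e-02] [-0.32878038  0.18886712 -0.11331387]
scene iron 140 135 [10.  16.6 24.7] [-149.6 -120.   -86.8]
scene iron 160 119 [ 9.6 14.  18.5] [-150.5 -119.1  -86.1]
scene iron 180 519 [-4.5  6.3 16.4] [-198.5  -11.   201.2]
scene iron 200 201 [-6.3  5.9 16.1] [-186.2  -96.9  196.6]
scene iron 300 47 [ 2.7  7.8 12.2] [-173.2 -162.3  -64.1]
scene iron 320 54 [ 0.1  9.4 13.6] [-174. -163.  -65.]
scene wood 200 165 [-22.8 -10.1   8.1] [-217.3 -116.3  216.7]
scene wood 220 69 [-2.9  5.3  9.7] [-135.4 -120.9 -102.6]
scene wood 240 51 [-5.3  2.6  8.2] [-134.9 -118.2 -101.8]
top iron 180 226 [-6.3 -1.6  4.5] [-197.9   83.2  198.1]
top iron 200 79 [-6.2 -1.   3.2] [-204.9   74.9  202.9]
top wood 200 115 [-22.6 -13.1   7.3] [-217.  -153.7  218.9]
```

View pics/place2.png

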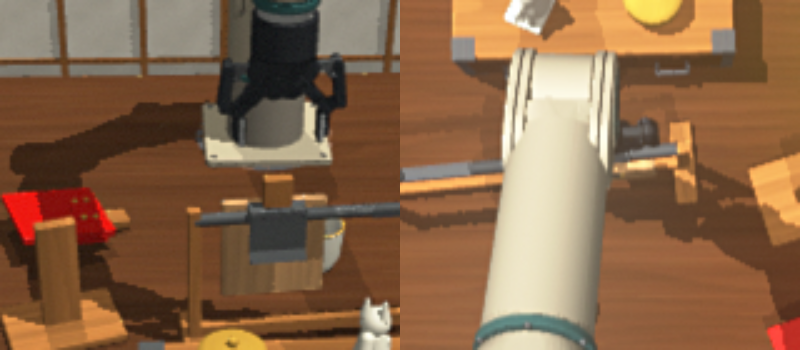

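The plaque hangs on the bar at rail y of about -119, released and straight (scene crop (275,240)). Next I go beside its -y edge with shut fingers.

```bash
python3 -m handwheel '[{"delta_pos":[-0.3,-1.9,0],"yaw":0},{"delta_pos":[-0.3,-1.9,0],"yaw":0},{"delta_pos":[-0.3,-1.9,0],"yaw":0},{"delta_pos":[-0.3,-1.9,0],"yaw":0},{"delta_pos":[-0.3,-1.8,0],"yaw":0},{"delta_pos":[0,0,0],"yaw":0},{"delta_pos":[0,0,0],"yaw":0},{"delta_pos":[0,0,0],"yaw":0}]' -1; python3 -m handwheel '[{"delta_pos":[0,0,-1.3],"yaw":0},{"delta_pos":[0,0,-1.5],"yaw":0},{"delta_pos":[0,0,-1.5],"yaw":0},{"delta_pos":[0,0,-1.5],"yaw":0},{"delta_pos":[0,0,-1.5],"yaw":0},{"delta_pos":[0,0,-1.5],"yaw":0},{"delta_pos":[0,0,-1.5],"yaw":0},{"delta_pos":[0,0,0],"yaw":0},{"delta_pos":[0,0,0],"yaw":0}]'
```

```text
clock: 9.62
eef_pos: [545.5, -125.0, 281.4]
tool_rot: [-3.14, 0.0, 0.086]
force: [-0.1, 0.4, 0.9]
width: 0.4
gripper_force: 0.0
clock: 10.37
eef_pos: [545.3, -124.7, 178.3]
tool_rot: [-3.14, 0.002, 0.087]
force: [0.6, 0.3, 0.2]
width: -0.1
gripper_force: 0.0
```

```bash
python3 -m handwheel '[{"delta_pos":[-0.025,0.3,0],"yaw":0},{"delta_pos":[-0.025,0.3,0],"yaw":0},{"delta_pos":[-0.025,0.3,0],"yaw":0},{"delta_pos":[-0.025,0.3,0],"yaw":0},{"delta_pos":[-0.025,0.3,0],"yaw":0},{"delta_pos":[-0.025,0.3,0],"yaw":0},{"delta_pos":[-0.025,0.3,0],"yaw":0},{"delta_pos":[-0.025,0.3,0],"yaw":0},{"delta_pos":[-0.025,0.3,0],"yaw":0},{"delta_pos":[-0.025,0.3,0],"yaw":0}]'; python3 m.py - | grep -E "scene (iron 1[46]|wood 2[24])|\["
```

```text
clock: 11.2
eef_pos: [543.1, -96.5, 179.0]
tool_rot: [3.141, -0.0, 0.084]
force: [-0.3, -3.8, 1.0]
width: -0.0
gripper_force: 2.1
[543.04453483 -95.57139812 178.86421382] [-3.14125761e+00 -1.75457063e-04  8.54287088e-02] [-0.06232929 -2.98668212  0.88252728]
scene iron 140 131 [13.2 18.9 27.7] [-135.1 -104.9  -70.5]
scene iron 160 129 [11.2 16.6 21.9] [-135.2 -101.4  -71.2]
scene iron 180 525 [-6.4  6.3 19.1] [-197.    -6.9  203.4]
scene iron 200 251 [-16.6   4.8  19.1] [-192.7 -105.7  187.5]
scene iron 220 105 [-30.4 -12.6  -7.9] [-212.  -176.6 -148.6]
scene iron 240 103 [-27.7  -9.6  -3.2] [-218.2 -171.2 -134.5]
scene iron 260 149 [-24.1 -10.8  -0.6] [-205.8 -168.7 -124.9]
scene iron 280 159 [-18.8 -11.5  -1.9] [-217.9 -180.1 -140.1]
scene iron 300 90 [-14.6   8.6  15.7] [-216.1 -189.  -148.9]
scene iron 320 156 [-9.2  9.3 17.7] [-214.9 -183.6 -145.9]
scene wood 60 117 [-9.9 -4.3  7.8] [-217.  -103.2  217.8]
scene wood 80 254 [-11.4  -4.6   6. ] [-213.9 -101.2  215. ]
scene wood 100 239 [-11.7  -5.9   6.6] [-214.2  -98.3  215.4]
scene wood 120 139 [-15.   -7.2   8. ] [-217.  -139.5  216.9]
scene wood 140 147 [-13.9  -7.4  25.7] [-217.  -133.6  216.2]
scene wood 160 131 [-14.9  -8.1   9.1] [-217.  -135.4  216.8]
scene wood 180 88 [-15.3   3.9   9.9] [-216.9  -40.   217.2]
scene wood 200 169 [-21.8  -8.7  10.4] [-216.8  -99.5  215.8]
scene wood 220 83 [-23.9   5.5  11.5] [-160.4 -105.5  -84.3]
scene wood 240 58 [-23.5   1.6   9.2] [-189.3 -106.5  -85.9]
top iron 180 220 [-6.4 -1.   4.4] [-53.1  70.1 202.3]
top iron 200 150 [-6.4 -0.7 15.5] [-92.9   1.7 196.4]
top wood 100 10 [-15.9  -6.2  -0.9] [-75.6 210.1 219.1]
top wood 120 11 [-16.9  -5.5  29.7] [-80.5 -60.4 215.5]
top wood 140 14 [-17.9  -4.1  27.9] [-100.7  -56.6  214.6]
top wood 180 88 [-20.4   6.3   8.7] [-92.5  73.9 211.6]
top wood 200 120 [-21.3 -13.    7. ] [-100.8  -67.6  216.5]
top wood 240 42 [-7.7 -1.1  6.4] [-108.6  -97.9  -87.7]
```

```bash
for i in 1 2; do python3 -m handwheel '[{"delta_pos":[-0.034,0.4,0],"yaw":0},{"delta_pos":[-0.034,0.4,0],"yaw":0},{"delta_pos":[-0.034,0.4,0],"yaw":0},{"delta_pos":[-0.034,0.4,0],"yaw":0},{"delta_pos":[-0.034,0.4,0],"yaw":0},{"delta_pos":[-0.034,0.4,0],"yaw":0},{"delta_pos":[-0.034,0.4,0],"yaw":0},{"delta_pos":[-0.034,0.4,0],"yaw":0},{"delta_pos":[-0.034,0.4,0],"yaw":0},{"delta_pos":[-0.034,0.4,0],"yaw":0}]'; done; python3 m.py push1 | grep -E "scene (iron 1[46]|wood 2[24])"
```

```text
clock: 12.13
eef_pos: [539.5, -56.0, 178.8]
tool_rot: [3.141, -0.0, 0.085]
force: [0.2, -4.5, 1.8]
width: -0.0
gripper_force: 2.1
clock: 12.97
eef_pos: [536.1, -15.8, 178.8]
tool_rot: [-3.142, 0.0, 0.085]
force: [-0.1, -4.4, 1.6]
width: 0.1
gripper_force: 2.1
scene iron 140 137 [13.6 20.1 27.2] [-54.7 -21.1   8.5]
scene iron 160 115 [11.6 16.2 21.3] [-53.7 -23.8   9.8]
scene wood 220 73 [-6.8  5.8 10.9] [-38.3 -22.4  -5.1]
scene wood 240 62 [-11.7   0.9  10.6] [-146.9  -26.5   -6.8]
```

View pics/push1.png

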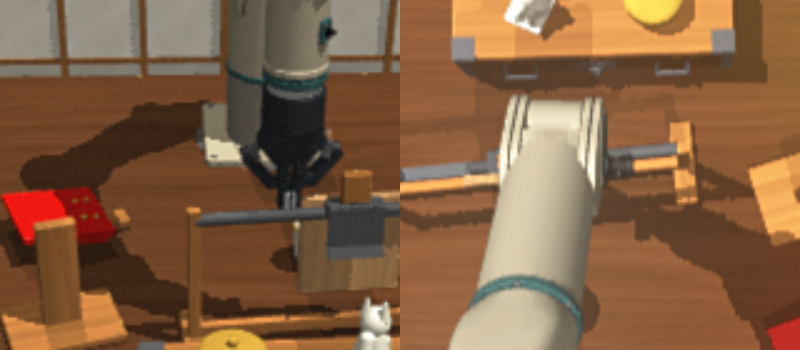

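The picture shows the shut fingers against the left edge, with the plaque sliding straight at rail y of about -22. The push force is a steady 4.4 N, and the gripper is clear of the grip.

```bash
python3 -m handwheel '[{"delta_pos":[-0.034,0.4,0],"yaw":0},{"delta_pos":[-0.034,0.4,0],"yaw":0},{"delta_pos":[-0.034,0.4,0],"yaw":0},{"delta_pos":[-0.034,0.4,0],"yaw":0},{"delta_pos":[-0.034,0.4,0],"yaw":0},{"delta_pos":[-0.034,0.4,0],"yaw":0},{"delta_pos":[-0.034,0.4,0],"yaw":0},{"delta_pos":[-0.034,0.4,0],"yaw":0},{"delta_pos":[-0.034,0.4,0],"yaw":0},{"delta_pos":[-0.034,0.4,0],"yaw":0}]'; for i in 1 2; do python3 -m handwheel '[{"delta_pos":[-0.017,0.2,0],"yaw":0},{"delta_pos":[-0.017,0.2,0],"yaw":0},{"delta_pos":[-0.017,0.2,0],"yaw":0},{"delta_pos":[-0.017,0.2,0],"yaw":0},{"delta_pos":[-0.017,0.2,0],"yaw":0}]'; done; python3 m.py - | grep -E "scene (iron 1[46]|wood 2[024])"
```

```text
clock: 13.9
eef_pos: [532.7, 24.2, 178.8]
tool_rot: [3.142, 0.0, 0.085]
force: [-0.5, -4.1, 0.7]
width: -0.1
gripper_force: 1.9
clock: 14.32
eef_pos: [531.9, 33.8, 178.8]
tool_rot: [3.142, -0.0, 0.084]
force: [0.3, -4.6, 0.9]
width: -0.1
gripper_force: 1.9
clock: 14.73
eef_pos: [531.0, 44.0, 178.8]
tool_rot: [3.142, 0.0, 0.085]
force: [-0.3, -4.4, 1.1]
width: 0.2
gripper_force: 2.0
scene iron 140 139 [11.7 20.2 29.1] [ 6.8 39.  70.4]
scene iron 160 115 [11.8 16.  21.2] [ 5.3 36.  68.9]
scene wood 200 152 [-20.8  -6.    9.6] [-216.9   34.9  216.6]
scene wood 220 87 [-13.2   4.9   9.4] [-60.3  34.3  54.8]
scene wood 240 56 [-13.5   1.    8.9] [-76.8  36.   55.7]
```

```bash
for i in 1 2; do python3 -m handwheel '[{"delta_pos":[-0.017,0.2,0],"yaw":0},{"delta_pos":[-0.017,0.2,0],"yaw":0},{"delta_pos":[-0.017,0.2,0],"yaw":0},{"delta_pos":[-0.017,0.2,0],"yaw":0}]' | grep -E "eef|^force"; done;  python3 -m handwheel '[{"delta_pos":[-0.008,0.1,0],"yaw":0},{"delta_pos":[-0.009,0.1,0],"yaw":0},{"delta_pos":[-0.008,0.1,0],"yaw":0},{"delta_pos":[-0.008,0.1,0],"yaw":0}]' | grep -E "eef|^force"; python3 m.py - | grep -E "scene (iron 1[46]|wood 2[024])"
```

```text
eef_pos: [530.4, 51.8, 178.9]
force: [-0.1, -4.6, 2.0]
eef_pos: [529.7, 60.0, 178.8]
force: [-1.0, -3.7, 1.0]
eef_pos: [529.3, 63.9, 178.8]
force: [-0.5, -4.5, 1.6]
scene iron 140 130 [17.3 24.6 31.8] [23.1 54.4 85.3]
scene iron 160 130 [13.2 18.9 24.3] [25.4 56.6 88.2]
scene wood 200 127 [-20.9  -0.3   8.9] [-216.8   43.8  215.5]
scene wood 220 89 [-16.9   0.3   6.9] [-37.3  56.7  77.2]
scene wood 240 39 [-28.2  -3.2   4.8] [-50.5  56.3  77.4]
```

```bash
cat > g.py <<'E'
from h import *
p=get_image("scene");W=world(p).reshape(-1,3);C=p["color"].reshape(-1,3).astype(int)
q=W[:,:2]-[549.9,89.9];d=np.array([-.0842,.99645]);n=np.array([d[1],-d[0]])
X=np.c_[q@n+3.2,q@d+3,W[:,2]]   # 3.2: scene-camera bias seen on rail posts
s=status.read_state();print("TCP",np.round(s["eef_pos"],1),"F",np.round(s["force"],1))
y0=(s["eef_pos"][:2]-[549.9,89.9])@d+3+78.5;print("hanger y if touching",round(y0,1))
iron=C[:,2]>=C[:,0]-5
t=X[iron&(X[:,2]>150)&(X[:,2]<182)&(X[:,0]>9)&(X[:,0]<35)&(abs(X[:,1]-y0)<45)]
A=np.c_[np.ones(len(t)),t[:,2]-194,t[:,1]-y0];f=np.linalg.lstsq(A,t[:,0],rcond=None)[0]
print("tail y",np.percentile(t[:,1],[2,98]).mean().round(1),"x",f[0].round(1)-15,"tilt",f[1].round(3),"yaw",-f[2].round(3))
g=X[~iron&(X[:,2]>210)&(X[:,2]<265)&(abs(X[:,1]-y0)<16)&(abs(X[:,0])<30)]
print("grip top z",np.percentile(g[:,2],[85,92,97]).round(1),"x",g[:,0].mean().round(1),len(g))
E
python3 g.py; python3 -m handwheel '[{"delta_pos":[-0.008,0.1,0],"yaw":0},{"delta_pos":[-0.009,0.1,0],"yaw":0},{"delta_pos":[-0.008,0.1,0],"yaw":0},{"delta_pos":[-0.008,0.1,0],"yaw":0}]' | grep -E "eef|^force"; python3 g.py
```

```text
TCP [529.3  64.3 178.8] F [-0.9 -1.1  1.4]
hanger y if touching 57.7
tail y 55.8 x 3.1999999999999993 tilt -0.194 yaw 0.005
grip top z [242.9 244.4 245.8] x 3.5 130
eef_pos: [528.9, 67.7, 178.7]
force: [-1.2, -4.3, 2.3]
TCP [528.9  68.2 178.7] F [-1.3 -2.7  1.1]
hanger y if touching 61.6
tail y 59.3 x 1.1999999999999993 tilt -0.241 yaw 0.009
grip top z [242.6 244.9 246.6] x 4.3 133
```

```bash
for i in 1 2; do python3 -m handwheel '[{"delta_pos":[-0.008,0.1,0],"yaw":0},{"delta_pos":[-0.009,0.1,0],"yaw":0},{"delta_pos":[-0.008,0.1,0],"yaw":0}]' | grep -E "eef|^force|grip"; python3 g.py; done
```

```text
eef_pos: [528.7, 70.8, 178.8]
force: [-1.2, -3.3, 1.9]
gripper_force: 1.7
TCP [528.8  71.3 178.8] F [-0.4 -1.6  1.8]
hanger y if touching 64.7
tail y 62.2 x 2.0 tilt -0.198 yaw 0.004
grip top z [242.9 244.6 246.9] x 4.8 133
eef_pos: [528.6, 74.1, 178.8]
force: [-0.9, -1.8, 0.2]
gripper_force: 1.0
TCP [528.7  74.7 178.8] F [-0.4  0.2  0.1]
hanger y if touching 68.2
tail y 66.3 x 2.3999999999999986 tilt -0.108 yaw 0.015
grip top z [243.2 245.1 246.1] x 6.5 131
```

```bash
python3 - <<'E'
from h import *
p=get_image("scene");b=[d["rect"] for d in models.boxes_of(p,"hanger")];print(b)
cv2.imwrite("pics/z1.png",cv2.resize(p["color"][155:245,300:420],(800,600),interpolation=cv2.INTER_CUBIC)[:,:,::-1])
E
```

```text
[[383.4, 165.6, 426.1, 217.1], [241.0, 173.0, 292.1, 199.5], [184.7, 247.1, 255.0, 292.8], [172.1, 196.0, 220.0, 238.6]]
```

View pics/z1.png

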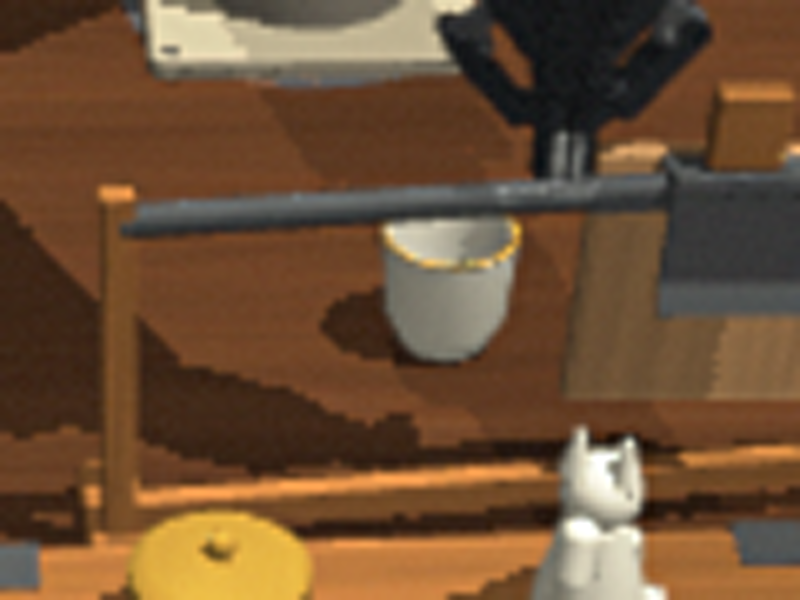

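The zoom shows the hook at the right edge (~(735,230)), the fingers touching the board's left edge at (570,160), and the bystanders untouched. The push force has just fallen to about 0, so I'll step on 1 mm at a time.

```bash
cat >> g.py <<'E'
b=X[~iron&(X[:,2]>50)&(X[:,2]<130)&(X[:,0]<8)&(X[:,0]>-25)&(abs(X[:,1]-y0)<62)]
for lo,hi in((-62,-40),(40,62)):
    e=b[(b[:,1]-y0>lo)&(b[:,1]-y0<hi)];print("board bottom",lo,np.percentile(e[:,2],[1,3,6]).round(1),len(e),"x",e[:,0].mean().round(1))
E
python3 g.py|tail -2; for i in 1 2; do python3 -m handwheel '[{"delta_pos":[-0.008,0.1,0],"yaw":0},{"delta_pos":[0,0,0],"yaw":0}]' | grep -E "eef|^force|grip"; python3 g.py; done
```

```text
board bottom -62 [71.4 72.2 74.6] 94 x -14.9
board bottom 40 [69.5 70.1 71. ] 82 x -12.7
eef_pos: [528.6, 75.6, 178.8]
force: [0.5, 0.1, -0.1]
gripper_force: 0.0
TCP [528.5  75.3 178.8] F [-0.4  0.9 -0.6]
hanger y if touching 68.8
tail y 68.3 x 3.6000000000000014 tilt -0.024 yaw -0.02
grip top z [242.3 243.7 244.5] x 8.2 122
board bottom -62 [70.6 72.6 74.4] 106 x -5.5
board bottom 40 [64.3 64.5 68.8] 98 x -4.1
eef_pos: [528.4, 76.0, 178.8]
force: [0.4, 0.4, -0.6]
gripper_force: 0.0
TCP [528.4  75.9 178.8] F [-0.3 -1.  -0.2]
hanger y if touching 69.4
tail y 68.7 x 2.6999999999999993 tilt -0.014 yaw 0.008
grip top z [241.9 243.5 244.5] x 8.8 127
board bottom -62 [72.4 73.6 75.3] 99 x -8.6
board bottom 40 [65.2 67.9 69.1] 97 x -7.3
```

```bash
for i in 1 2 3; do python3 -m handwheel '[{"delta_pos":[-0.008,0.1,0],"yaw":0},{"delta_pos":[0,0,0],"yaw":0}]' | grep -E "^force|grip"; python3 g.py; done
```

```text
force: [-0.4, 0.1, 0.0]
gripper_force: 0.0
TCP [528.3  76.9 178.8] F [ 0.1 -0.6  0.3]
hanger y if touching 70.4
tail y 70.3 x 2.6000000000000014 tilt 0.011 yaw -0.012
grip top z [241.5 243.1 243.7] x 9.4 125
board bottom -62 [70.3 73.7 74.7] 103 x -10.0
board bottom 40 [68.4 70.3 71.8] 92 x -8.6
force: [-1.1, 0.6, -0.1]
gripper_force: 0.0
TCP [528.2  78.  178.8] F [-0.8  0.3  0. ]
hanger y if touching 71.4
tail y 71.7 x 3.1999999999999993 tilt 0.031 yaw -0.016
grip top z [241.9 243.1 244.4] x 9.8 127
board bottom -62 [70.2 72.3 73.6] 102 x -10.4
board bottom 40 [68.7 70.5 71.8] 93 x -8.4
force: [0.4, -0.9, -0.5]
gripper_force: 0.0
TCP [528.2  78.9 178.8] F [ 0.1 -0.1 -0. ]
hanger y if touching 72.4
tail y 73.2 x 2.6000000000000014 tilt -0.002 yaw -0.0
grip top z [241.  242.8 243.7] x 9.3 125
board bottom -62 [65.9 67.6 71.4] 119 x -10.0
board bottom 40 [67.9 70.3 72.3] 94 x -8.4
```

```bash
python3 -m handwheel '[{"delta_pos":[0,0,0],"yaw":0},{"delta_pos":[0,0,0],"yaw":0},{"delta_pos":[0,0,0],"yaw":0},{"delta_pos":[0,0,0],"yaw":0},{"delta_pos":[0,0,0],"yaw":0},{"delta_pos":[0,0,0],"yaw":0}]' | grep -E "^force|grip"; for i in 1 2 3; do python3 g.py; done
python3 - <<'E'
from h import *
p=get_image("scene")
cv2.imwrite("pics/z2.png",cv2.resize(p["color"][155:245,360:480],(800,600),interpolation=cv2.INTER_CUBIC)[:,:,::-1])
E
```

```text
force: [0.9, -0.5, 0.7]
gripper_force: 0.0
TCP [528.2  78.7 178.8] F [-0.1 -0.8 -0.5]
hanger y if touching 72.2
tail y 73.3 x 2.8000000000000007 tilt -0.013 yaw -0.019
grip top z [241.1 242.1 243.3] x 8.5 122
board bottom -62 [68.3 70.3 72.6] 116 x -9.7
board bottom 40 [66.6 68.1 70.4] 91 x -8.0
TCP [528.2  78.8 178.8] F [-0.3  0.5 -0.4]
hanger y if touching 72.2
tail y 73.1 x 2.8000000000000007 tilt 0.005 yaw -0.019
grip top z [240.5 241.5 243.8] x 9.3 128
board bottom -62 [67.6 68.4 71.5] 109 x -9.1
board bottom 40 [66.6 67.2 68.2] 91 x -7.2
TCP [528.2  78.8 178.8] F [ 0.1 -0.3  0. ]
hanger y if touching 72.3
tail y 72.7 x 2.6999999999999993 tilt 0.013 yaw 0.002
grip top z [240.5 241.4 242.3] x 9.0 125
board bottom -62 [67.7 69.8 72.2] 116 x -9.1
board bottom 40 [66.  68.1 70.5] 93 x -7.4
```

View pics/z2.png

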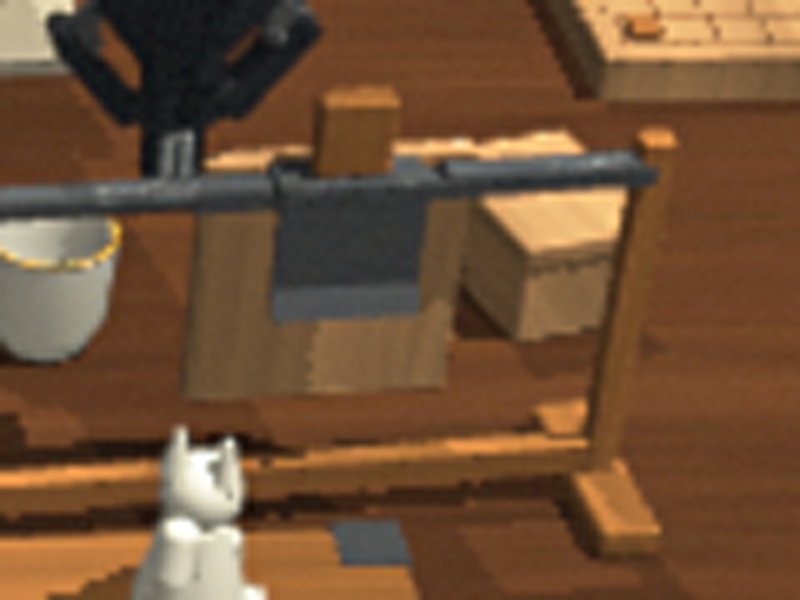

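The picture shows the hook down in the notch: tail (350,240), left end just inside the notch's start at (275,180), and about 7 mm of gap to the steep end at (440,170). It hangs straight. I'll nudge it a little further for margin.

```bash
for i in 1 2; do python3 -m handwheel '[{"delta_pos":[-0.008,0.1,0],"yaw":0},{"delta_pos":[-0.009,0.1,0],"yaw":0},{"delta_pos":[0,0,0],"yaw":0}]' | grep -E "^force|grip"; python3 g.py; done;  python3 -m handwheel '[{"delta_pos":[-0.008,0.1,0],"yaw":0}]' | grep -E "^force|grip"; python3 g.py
```

```text
force: [-0.3, -2.0, 0.7]
gripper_force: 1.4
TCP [527.8  79.9 178.8] F [-0.6 -4.5  1.8]
hanger y if touching 73.4
tail y 73.5 x 2.3000000000000007 tilt -0.027 yaw -0.014
grip top z [241.  241.8 242.7] x 9.0 117
board bottom -62 [67.3 69.9 71.5] 115 x -9.7
board bottom 40 [66.2 68.7 70.2] 98 x -6.9
force: [0.2, -3.8, 0.8]
gripper_force: 1.7
TCP [527.8  82.7 178.8] F [-1.6 -2.7 -0. ]
hanger y if touching 76.2
tail y 76.5 x 2.8999999999999986 tilt -0.006 yaw -0.013
grip top z [240.6 241.6 243.7] x 9.5 123
board bottom -62 [68.6 69.7 70.6] 116 x -9.6
board bottom 40 [66.  69.2 72. ] 96 x -6.3
force: [-0.1, -3.3, 1.0]
gripper_force: 1.7
TCP [527.7  83.9 178.8] F [-0.7 -2.   0.4]
hanger y if touching 77.4
tail y 77.4 x 3.1999999999999993 tilt -0.003 yaw -0.009
grip top z [240.8 241.6 242.3] x 9.3 122
board bottom -62 [65.  68.2 69.7] 114 x -9.5
board bottom 40 [65.7 69.8 71.3] 95 x -6.4
```

Steady sliding friction on the notch floor, with no end contact. Back away and lift.

```bash
python3 -m handwheel '[{"delta_pos":[0.01,-0.1,0],"yaw":0},{"delta_pos":[0.03,-0.4,0],"yaw":0},{"delta_pos":[0.08,-1,0],"yaw":0},{"delta_pos":[0,-1.5,0],"yaw":0},{"delta_pos":[0,0,2],"yaw":0},{"delta_pos":[0,0,2.5],"yaw":0},{"delta_pos":[0,0,2.5],"yaw":0},{"delta_pos":[0,0,2.5],"yaw":0},{"delta_pos":[0,0,2],"yaw":0},{"delta_pos":[0,0,0],"yaw":0}]'; python3 -m handwheel '[{"delta_pos":[-1,-2,0],"yaw":0},{"delta_pos":[-1,-3,0],"yaw":0},{"delta_pos":[-1,-3,0],"yaw":0},{"delta_pos":[-1,-3,0],"yaw":0},{"delta_pos":[0,-3,0],"yaw":0},{"delta_pos":[0,-3,0],"yaw":0},{"delta_pos":[0,-1,0],"yaw":0},{"delta_pos":[0,0,0],"yaw":0},{"delta_pos":[0,0,0],"yaw":0}]'
python3 - <<'E'
s=open('g.py').read().replace('y0=(s["eef_pos"][:2]-[549.9,89.9])@d+3+78.5','y0=78.');open('g2.py','w').write(s)
E
for i in 1 2;do python3 g2.py;done
python3 - <<'E'
from h import *
p=get_image("scene");t=get_image("top")
cv2.imwrite("pics/z3.png",np.hstack([cv2.resize(p["color"][155:265,300:470],(470,304),interpolation=cv2.INTER_CUBIC),cv2.resize(t["color"][100:285,170:370],(330,304),interpolation=cv2.INTER_CUBIC)])[:,:,::-1])
for m in("teacup","piece_container","incense_box","fox"):print(m,[np.round(d["rect"]).astype(int).tolist() for d in models.boxes_of(p,m)][:1])
E
```

```text
clock: 20.47
eef_pos: [531.6, 53.5, 298.1]
tool_rot: [-3.141, -0.009, 0.084]
force: [1.0, -0.5, -0.5]
width: -0.0
gripper_force: 0.0
clock: 21.22
eef_pos: [488.7, -125.8, 293.3]
tool_rot: [-3.14, 0.001, 0.084]
force: [-0.1, 0.7, 0.0]
width: 0.2
gripper_force: 0.0
TCP [ 488.9 -124.7  293.4] F [-0.3 -0.   0.2]
hanger y if touching 78.0
tail y 78.2 x 2.5 tilt -0.013 yaw -0.024
grip top z [240.8 241.5 242.3] x 9.2 124
board bottom -62 [66.6 68.6 71.3] 108 x -9.4
board bottom 40 [69.6 70.5 71.9] 94 x -6.1
TCP [ 489.  -124.3  293.5] F [ 0.3 -0.1  0.8]
hanger y if touching 78.0
tail y 78.3 x 2.1999999999999993 tilt -0.039 yaw -0.011
grip top z [240.5 241.1 242.4] x 9.1 119
board bottom -62 [67.4 69.5 70.8] 107 x -9.1
board bottom 40 [70.2 70.9 71.6] 96 x -6.8
teacup [[361, 190, 379, 210]]
piece_container []
incense_box []
fox [[373, 218, 396, 258]]
```

View pics/z3.png

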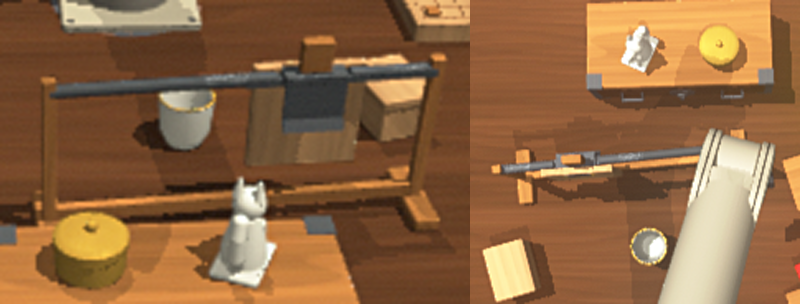

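The plaque sits in the notch, straight and released (left crop (315,95)). Cup, boxes and fox are unmoved. One height check from the top camera before handing in.

```bash
python3 - <<'E'
from h import *
z=[];b=[]
for i in range(3):
    W=world(get_image("top"))[170:235,180:340].reshape(-1,3);q=W[:,:2]-[549.9,89.9];d=np.array([-.0842,.99645]);n=np.array([d[1],-d[0]])
    s=q@d+3;r=q@n
    g=W[(abs(s-78)<14)&(abs(r-2)<5)&(W[:,2]>215)&(W[:,2]<260)];z+=list(g[:,2])
    for lo,hi in((20,42),(114,136)):
        e=W[(s>lo)&(s<hi)&(r>-22)&(r<-10)&(W[:,2]>180)&(W[:,2]<225)];b.append((round(float(np.median(e[:,2])),1),len(e)))
print("grip top",np.median(z),len(z),"board top ends",b)
E
```

```text
grip top 240.25476090550603 100 board top ends [(198.9, 28), (199.9, 27), (200.3, 27), (199.8, 24), (199.7, 32), (201.4, 27)]
```

Grip top at 240 mm puts the hanger's origin at about 194 mm, on the notch floor, and the board's ends are level.

```bash
python3 -c "
from cell import ctrl;print(ctrl.finish_job())"
```

```text
the job is handed in; nothing more can be done
None
```

The plaque hangs released and level in the notch (rail y about 78 mm, origin about 194 mm above the table) with no end contact felt, the cup, boxes and fox look undisturbed, and the job is handed in; no verdict came back.

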